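# Press the glass stud, then index the rosette three clicks and hold

### The arm

A 6-joint arm with a two-finger parallel gripper is mounted at the origin on the work surface. World frame = base frame: x ahead of the robot, y to its left, z up, the work surface at z = 0. Lengths are in mm, angles in rad, forces in N, time in s.
With the tool pointing down it reaches from about 325 to 875 mm from the base axis. Payload 4.4 kg.
Tool frame: the origin (TCP) lies at the very end of the fingers, on their centre line; the grasp point (between the pads) lies 19 mm behind it; z points along the fingers, y is the direction in which the jaws open and shut (so a half turn about z gives the same grasp; the last joint's range is limited). The gripper opens to 85 mm and grips with 20 to 120 N. Pads are 22 mm wide; open, the fingers measure 114 mm over their backs; the gripper's body (76 mm by 85 mm) begins 54 mm behind the grasp point. The pads swing forward as they close: fully open they stand 13 mm farther back than shut.
Start: joints at [-1.367, 0.207, 1.542, -0, 1.393, -0.15], TCP at [199.744, -539.193, 231.282] pointing down, gripper open.
Joint ranges: [-2.73, 2.73], [-0.86, 2.22], [0.23, 2.46], [-1.11, 4.25], [0.08, 2.63], [-2.82, 2.82]. Speed limits (rad/s): [2.79, 2.79, 3.14, 3.14, 3.14, 3.14].

### API

Orientations are given as a rotation vector (axis times angle).
In Python, from bench import sense, read_camera, env, spotter gives the robot as it stands. The module is installed in compiled form; this text tells all that it offers.
- The arm moves only by the tool arm_command, never from a script. Its argument "steps" is text: rows parted by semicolons, each of 7 numbers parted by spaces: the shift along the tool's x, y, z in m, then the turn, a rotation vector about the tool's x, y, z in degrees, then the gripper command: -1 is shut, 1 is fully open, values between are in proportion. A call has 1 to 5 rows; each row shifts and turns the commanded pose from where the row before left it, along the tool's axes as they then stand; what a row does not reach is not made up. A row lasts 1/12 s, in which the tool goes at most 41.7 mm and 7.16 degrees, less where a joint would pass 70% of its speed; a pose out of reach is approached as far as the arm can. A call is refused whole if a number of a shift passes 0.0417 or a number of a turn 7.16, either way. A call with a gripper value outside its range is refused whole. The fingers move at their own pace and stop on an object; "newtons" is the grip in N (left out, the last holds). Time passes only in rows, so rows that do not move let the fingers close. It gives the time, the measured TCP pose, the force and the opening at its end, in the units of the state.
- sense(): the state, without advancing time (a new reading comes with each control period).
- read_camera(name): name is "side" or "top"; returns a dict with "frame" (420x560x3 uint8, red, green, blue), "z_map" (420x560 float32, mm along the optical axis (not along the pixel's ray), 0 where there is no reading), "fx", "fy", "cx", "cy" (pixels), "world_to_cam" (4x4, takes a point from world to camera coordinates). Camera axes: x right, y down, z forward; pixel columns grow to the right and rows downward; lengths in mm; the calibration is good to about 2 mm. A picture is of the moment at which its call begins.
- env.close_job(): hands the job in, once; it reports no verdict.
Trained networks look in the newest picture that a camera, given by its name, has taken for a name from the list of things; names that differ only in an ending like _2 or _b are one class to them, and where a whole thing is asked for, a point or a joint stands for the part that bears it (a point fixed in the world has none). Each returns a list of dicts, best first, with "score" (0 to 1); they miss things now and then, are a little off and sometimes report something else, mostly with a low value. They report only what shows in the picture. A call takes as long as a camera call.
- spotter.recognise(name, camera): "extent" ([left, top, right, bottom] in pixels, round what is visible of it).
- spotter.silhouettes(name, camera): "mask" (420x560 bool, what is visible of it) and "extent" ([left, top, right, bottom] in pixels, round what is visible of it).
- spotter.place_of(name, camera): "pixel" ([column, row] in pixels: a listed point, or the origin of a listed thing).
The state is a dict: "time_s": time; "joint_positions": joint angles; "dq": joint speeds; "joint_torque": joint torques, N m; "eef_pos": TCP position; "tcp_rot": TCP orientation; "contact_force": force on the tool from outside, world axes, zero at the start; "wrist_torque": the same for the moment, N m; "grip_width": finger opening in mm.
Only numpy, scipy, OpenCV 4.12 (cv2) and the standard library are available. Lean on these libraries where they do the work, as an engineer would, in place of code of your own. Each camera call takes 0.05 s, during which the arm holds its last target. There are 200 camera calls.

### The job

Swing the toggle clamp's arm by its red ball over onto the raised orange glass stud and push it down until the stud is fully home, then swing the arm all the way back open. Only then grip the black bar knob at the middle of the glass rosette and turn it clockwise (seen from above) by feel, counting the clicks, to the third stop and not on past it. Finish while still gripping the knob firmly at that stop, letting nothing go, and leave the jar, spool, brush and glass offcut where they are.

Things in the scene. Friction and masses are not known exactly. Their poses are not given: they have to be found in the camera images.
- fixture: fixed indexing fixture: plywood board 250 x 330 x 12 mm with an aluminium hub, a turning round rosette 210 mm across (its glass top 50 mm above the bench, lead lines to 53 mm), and a steel toggle clamp outside its rim. Origin on the bench under the rosette's axis, z up; the clamp stands on its +y side and swings in its y-z plane. It stands on the bench at a different place and yaw each time
- index (a joint): angle of the rosette with its knob, rad, grows clockwise seen from above; starts at a stop, 0. A sprung click stop every 24 degrees (0.419 rad): first at 0.419, second at 0.838, third at 1.257, more follow up to 2.3. Between stops it resists with up to about 0.12 N m, most a quarter of the way, then pulls on into the next stop
- knob: black bar knob on the rosette's axis, turning with the rosette: a disc 44 mm across, 10 mm high, and on it a bar 50 mm long (own x) by 14 mm wide (own y), its top 44 mm above the origin. Origin on the axis at the knob's underside, 50 mm above the bench. A white mark lies towards its -x end. Take it by the bar's two flat sides, from above
- knob_grip (a point): point inside the knob's bar on the axis, 28 mm above the knob's underside and 78 mm above the bench: where to grip
- clamp (a joint): angle of the toggle clamp's arm, rad: 0 = closed, arm level over the rosette with the stud just home; about 0.075 when its pad first meets the raised stud; 1.57 = arm upright (over centre: on either side it tips by its own weight of 350 g, with some damping); 2.5 = fully open, leaning back outwards against its stop. It starts open
- clamp_ball (a point): centre of the red ball, 28 mm across, at the end of the clamp's arm (arm 12 mm wide, 14 mm high). It runs on a circle of 115 mm radius about clamp_pivot in the fixture's y-z plane: at angle a it lies 115 mm x cos(a) from the pivot towards the rosette's axis (fixture's -y) and 115 mm x sin(a) above the pivot. Pinched across the swing plane (along the fixture's x) from above it can turn between the fingers as the arm swings
- clamp_pivot (a point): pivot of the clamp's arm, in the fixture's frame at x 0, y 165 mm, z 90 mm; the hinge axis is the fixture's x. Its two steel cheeks are 28 mm wide over all and reach 14 mm above the pivot
- gem (a joint): how far the orange glass stud is pressed in, m: 0 = raised 6 mm, 0.006 = home. Pressing takes about 5 N and it stays where it is pressed. Push the closing arm down on to its end
- gem_top (a point): top of the orange glass stud, 22 mm across, 85 mm from the rosette's axis; under the clamp's pad (80 mm out from the pivot) at the start; 60 mm above the bench when raised, 54 mm when home
- flux_jar: squat amber glass jar with white lid, 56 mm across, 70 mm tall; origin at the centre of its underside; a bystander
- solder_spool: steel-grey spool standing upright, 60 mm across, 42 mm tall; origin at the centre of its underside; a bystander
- brush: flux brush lying on the bench, along its own x; a bystander
- glass_offcut: blue glass offcut lying flat, 70 x 50 x 6 mm; origin at the centre of its underside; a bystander

How it is judged (in metres and radians):
On the way, in this order (a step that is already met when the one before it is completed fails the run):
1. the clamp's arm is swung over centre while the stud still stands raised (value of joint clamp below 1.3 rad and value of joint gem below 0.002 m).
2. the clamp is down on the stud and the stud is home (value of joint clamp below 0.06 rad and value of joint gem above 0.0045 m), for 0.1 s.
3. the clamp's arm is swung all the way back, with the rosette not yet turned (value of joint clamp above 2.3 rad and value of joint index below 0.21 rad), for 0.1 s.
4. the rosette is at the third stop, the fingers gripping the knob (value of joint index between 1.15664 and 1.35664 rad and contact force between the fingers and knob above 4 N), for 0.2 s.
At the end, for the whole second after the job is handed in: The knob is held in the fingers (more than 4 N) at the third stop (1.257 rad, within 0.10 rad), still; the clamp is fully open (over 2.3 rad) and the stud pressed at least 4.5 of its 6 mm (all of step 4 and velocity of joint index between -0.05 and 0.05 rad/s and value of joint clamp above 2.3 rad and value of joint gem above 0.0045 m); the arm keeps its last pose, push and grip.
It fails at once if the knob is run on past the third stop, over the crest towards the fourth (1.466 rad) (value of joint index above 1.47 rad).
It fails at once if the rosette is turned half a click or more before the clamp's arm has been swung back past upright (value of joint clamp below 1.57 rad and value of joint index above 0.21 rad).
It fails at once if the jar, spool, brush or offcut is shifted more than 30 mm (distance of any of flux_jar, solder_spool, brush, glass_offcut from where it was at the start of the episode above 0.03 m).
It also fails if it takes over 72 s, if anything falls off the work surface, if the arm or the gripper's body presses on something with over 40 N, if the wrist force passes 120 N, or if a joint passes its speed limit or range.

## Working session

There is one attempt and no reset: what is moved stays moved. The work goes in short steps, Python scripts to look and compute and a tool call to move; the robot and the scene stay as the last step left them, time stands still between calls to the robot, and variables do not carry over. Pictures are saved under pics/ and viewed, about 8 in all and at most 12, crops included, and the job is handed in when it is done.

Besides the shell and the picture viewer there is one more tool, called after "Emit:" as name(argument=value, ...) on one line, values as JSON. arm_command: Moves the arm, as the interface text tells. Its arguments: {"type":"object","properties":{"steps":{"type":"string"},"newtons":{"type":"number"}},"required":["steps"]}

```bash
mkdir -p pics
cat > h.py <<'E'
import numpy as np, cv2
from bench import sense, read_camera, env, spotter
def ray(c,px):
    d=np.array([(px[0]-c['cx'])/c['fx'],(px[1]-c['cy'])/c['fy'],1.0])
    M=np.linalg.inv(c['world_to_cam']); return M[:3,3],M[:3,:3]@d
def at_z(c,px,z):
    o,d=ray(c,px); return o+d*(z-o[2])/d[2]
def proj(c,p):
    q=c['world_to_cam']@np.r_[p,1]; return np.array([c['fx']*q[0]/q[2]+c['cx'],c['fy']*q[1]/q[2]+c['cy']])
def tri(c1,p1,c2,p2):
    o1,d1=ray(c1,p1);o2,d2=ray(c2,p2)
    A=np.c_[d1,-d2]; t=np.linalg.lstsq(A,o2-o1,rcond=None)[0]
    a,b=o1+d1*t[0],o2+d2*t[1]; return (a+b)/2,np.linalg.norm(a-b)
def save(c,n): cv2.imwrite('pics/'+n,c['frame'][:,:,::-1])
E
python3 - <<'E'
from h import *
np.set_printoptions(precision=1,suppress=True)
C={n:read_camera(n) for n in('top','side')}
for n in C: save(C[n],n+'0.png')
for o in ['fixture','knob_grip','clamp_ball','clamp_pivot','gem_top','knob','flux_jar','solder_spool','brush','glass_offcut']:
    P={}
    for n in C:
        r=spotter.place_of(o,n)
        if r: P[n]=r[0]['pixel']; print(o,n,np.array(r[0]['pixel']),round(r[0]['score'],2))
    if len(P)==2: print('   ',*tri(C['top'],P['top'],C['side'],P['side']))
print(sense())
E
```

```text
fixture top [303.2 249.4] 0.63
fixture side [259.5 277.6] 0.91
    [ 488.4 -165.6    9.5] 10.661756023700072
knob_grip top [299.7 243.9] 0.82
knob_grip side [255.8 247.6] 0.73
    [ 489.8 -152.9   77.3] 5.658436451102706
clamp_ball top [186.6 276.5] 0.68
clamp_ball side [191.5 138.3] 0.61
    [404.   82.3 162.3] 5.431453525051645
clamp_pivot top [231.4 266.5] 0.72
clamp_pivot side [212.8 195.4] 0.91
    [431.1   0.4  79. ] 0.4741525136956294
gem_top top [229.6 262.7] 0.46
gem_top side [232.7 224.7] 0.61
    [455.8  16.7 -25.8] 14.37214084167308
knob top [302.2 244.6] 0.73
knob side [254.5 260.2] 0.73
    [ 488.2 -160.3   54.3] 0.8370841461283877
flux_jar top [221.9 195.3] 0.69
flux_jar side [299.6 202.7] 0.62
    [619.   43.1 -13.1] 0.0016019919787266372
solder_spool top [389.  284.6] 0.73
solder_spool side [230.1 409.9] 0.64
    [ 409.5 -378.9   -7.5] 10.62123569899259
brush top [374.7 191.9] 0.87
brush side [371.7 357.4] 0.92
    [ 639.2 -347.1   -2.4] 3.4257749078853803
glass_offcut top [270.  166.2] 0.89
glass_offcut side [349.6 232. ] 0.74
    [696.7 -77.5  -3.6] 1.8076661582655487
{'time_s': 1.1, 'joint_positions': array([-1.4,  0.2,  1.5,  0. ,  1.4, -0.2]), 'dq': array([ 0., -0.,  0.,  0., -0.,  0.]), 'joint_torque': array([  0. , -38.3, -29.2,  -0. ,   0. ,  -0. ]), 'eef_pos': array([ 199.7, -539.2,  231.3]), 'tcp_rot': array([-3.1, -0.6, -0. ]), 'contact_force': array([ 0.2,  0.5, -0.5]), 'wrist_torque': array([0., 0., 0.]), 'grip_width': 85.0799525236389}
```

Run:
```python
import cv2,numpy as np
a=cv2.imread('pics/top0.png');b=cv2.imread('pics/side0.png')
x=cv2.resize(a[120:340,130:430],None,fx=1.32,fy=1.36)
y=cv2.resize(b[90:370,120:420],None,fx=1.32,fy=1.07)
cv2.imwrite('pics/c0.png',np.hstack([x[:299],y[:299]]))
```

```text
(no output)
```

View pics/c0.png

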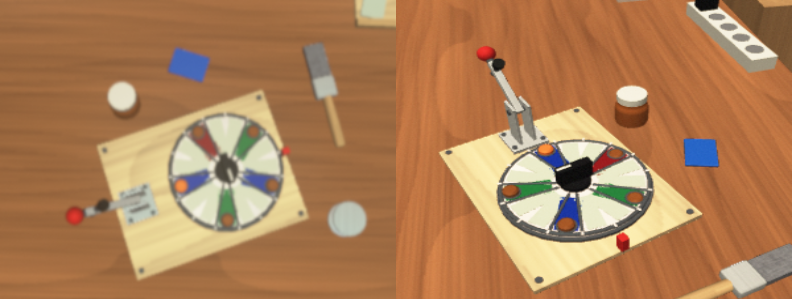

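Ball at about (187,277) top / (191,138) side; the stud is orange and the fixture's +y points to the left in the top view (roughly world +y). I'll fit the fixture's pose from colour centroids.

```bash
cat > fit.py <<'E'
from h import *
from scipy.optimize import least_squares
np.set_printoptions(precision=2,suppress=True)
def blob(c,lo,hi,near,r=25):
    hsv=cv2.cvtColor(c['frame'],cv2.COLOR_RGB2HSV).astype(int)
    h=(hsv[...,0]+30)%180
    m=((h>=lo)&(h<=hi)&(hsv[...,1]>190)&(hsv[...,2]>110)).astype(np.uint8)
    n,l,s,ce=cv2.connectedComponentsWithStats(m)
    k=[i for i in range(1,n) if np.hypot(*(ce[i]-near))<r]
    k=max(k,key=lambda i:s[i,4]); return ce[k],s[k]
C={n:read_camera(n) for n in('top','side')}
obs=[]
for n,b,g in (('top',(187,277),(267,257)),('side',(191,138),(233,230))):
    for nm,lo,hi,near,p in (('ball',20,34,b,(0,257.1,158.8)),('gem',38,50,g,(0,85,58.5))):
        ce,s=blob(C[n],lo,hi,near); print(n,nm,ce,s); obs.append((n,ce,p,1))
    for o,p in (('knob_grip',(0,0,78)),('knob',(0,0,50)),('clamp_pivot',(0,165,90))):
        r=spotter.place_of(o,n)
        if r: obs.append((n,np.array(r[0]['pixel']),p,.4))
def W(v,p):
    c,s=np.cos(v[2]),np.sin(v[2]); return np.array([v[0]+c*p[0]-s*p[1],v[1]+s*p[0]+c*p[1],p[2]])
f=lambda v:np.concatenate([w*(proj(C[n],W(v,p))-u) for n,u,p,w in obs])
r=least_squares(f,[489,-155,.4],loss='soft_l1',x_scale=[100,100,1])
v=r.x; print('pose',v,np.degrees(v[2])); print(f(v).reshape(-1,2))
for p in ((0,257.1,158.8),(0,165,90),(0,85,60),(0,0,78)): print(p,W(v,p))
np.save('pose.npy',v)
# knob bar: dark points above disc, by depth
for n in C:
    c=C[n]; z=c['z_map']; vv,uu=np.nonzero(z>0); Z=z[vv,uu]
    P=np.c_[(uu-c['cx'])/c['fx']*Z,(vv-c['cy'])/c['fy']*Z,Z,np.ones_like(Z)]@np.linalg.inv(c['world_to_cam']).T
    k=(np.hypot(P[:,0]-v[0],P[:,1]-v[1])<40)&(P[:,2]>80)&(P[:,2]<105)
    Q=P[k,:2]; 
    if len(Q)>5:
        m=Q.mean(0);w,e=np.linalg.eigh(np.cov((Q-m).T)); print(n,len(Q),m,np.sqrt(w),'bar yaw',np.degrees(np.arctan2(e[1,1],e[0,1])))
E
python3 fit.py
python3 - <<'E'
import cv2,numpy as np
import sys; sys.path.insert(0,'.')
a=cv2.imread('pics/top0.png');b=cv2.imread('pics/side0.png')
cv2.imwrite('pics/c1.png',np.hstack([cv2.resize(a[215:275,270:330],(390,390)),cv2.resize(b[220:280,225:285],(390,390))]))
E
```

```text
top ball [186.07 278.27] [181 273  11  12 107]Traceback (most recent call last):
  File "fit.py", line 15, in <module>
    ce,s=blob(C[n],lo,hi,near); print(n,nm,ce,s); obs.append((n,ce,p,1))
         ~~~~^^^^^^^^^^^^^^^^^
  File "fit.py", line 10, in blob
    k=max(k,key=lambda i:s[i,4]); return ce[k],s[k]
ValueError: max() iterable argument is empty
```

View pics/c1.png

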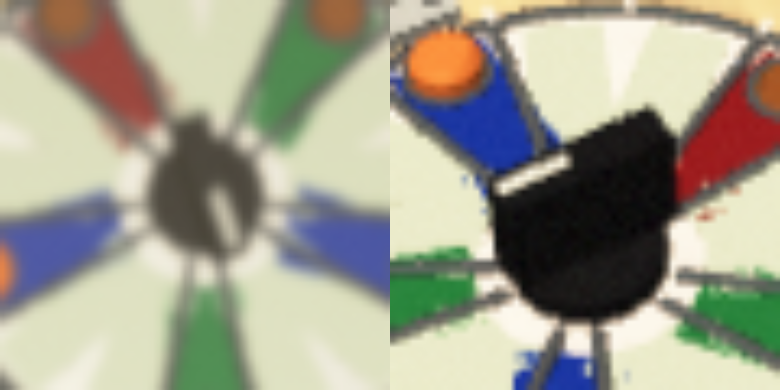

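Bar runs from about upper-left to lower-right in the top view (white mark at the lower end), i.e. roughly the fixture's x. Loosening the colour gate.

```bash
sed -i 's/>190)/>130)/; s/38,50,g/36,50,g/' fit.py; python3 fit.py
```

```text
top ball [186.35 278.27] [181 273  12  12 113]
top gem [254.55 254.68] [     0     68    560    352 143944]
side ball [187.39 139.13] [181 133  15  14 137]
side gem [232.95 229.52] [227 225  13  10  99]
pose [ 490.65 -156.42    0.37] 21.060775759269767
[[-0.24 -0.2 ]
 [11.76  0.86]
 [-1.42 -0.52]
 [-0.45 -0.81]
 [ 0.15  0.88]
 [ 0.07  1.02]
 [-0.04 -1.67]
 [-0.32  1.57]
 [-0.05 -0.58]
 [ 1.01 -0.63]]
(0, 257.1, 158.8) [398.26  83.5  158.8 ]
(0, 165, 90) [431.35  -2.45  90.  ]
(0, 85, 60) [460.1 -77.1  60. ]
(0, 0, 78) [ 490.65 -156.42   78.  ]
top 148 [ 486.8  -157.01] [ 4.26 14.72] bar yaw -159.63922337445013
side 343 [ 488.91 -162.4 ] [ 4.25 14.89] bar yaw -160.87231100000042
```

```bash
cat > plan.py <<'E'
from h import *; import sys
from scipy.spatial.transform import Rotation as R
# usage: plan.py x y z yawdeg(of tool y axis in world)
np.set_printoptions(precision=4,suppress=True)
s=sense(); T=R.from_rotvec(s['tcp_rot']); M=T.as_matrix()
print('t',s['time_s'],'pos',s['eef_pos'],'ty yaw',np.degrees(np.arctan2(M[1,1],M[0,1])),'tz',M[:,2],'q',s['joint_positions'],'F',s['contact_force'],'w',s['grip_width'])
if len(sys.argv)>3:
    x,y,z,a=map(float,sys.argv[1:5]); a=np.radians(a)
    ty=np.array([np.cos(a),np.sin(a),0]); tz=np.array([0,0,-1.]); G=np.c_[np.cross(ty,tz),ty,tz]
    d=np.array([x,y,z])-s['eef_pos']
    print('shift now-axes mm',M.T@d,'shift goal-axes',G.T@d,'turn deg tool',np.degrees((T.inv()*R.from_matrix(G)).as_rotvec()))
E
python3 plan.py 398 83.5 240 21; python3 plan.py 398 83.5 240 201
python3 - <<'E'
from h import *
v=np.load('pose.npy');c=read_camera('top')
# offsets for the two ball measurement
for n,px in(('top',(186.35,278.27)),('side',(187.39,139.13))):
    print(at_z(read_camera(n),px,158.8))
E
```

```text
t 1.6 pos [ 199.7535 -539.1951  231.2701] ty yaw -69.66905567705042 tz [-0.  0. -1.] q [-1.3665  0.2066  1.5415 -0.      1.3935 -0.1505] F [-0.2674  0.2238  0.3639] w 85.83476980751396
shift now-axes mm [ 402.2465 -515.0231   -8.7204] shift goal-axes [510.2908 408.233   -8.7299] turn deg tool [ -0.0011  -0.0008 -90.6691]
t 1.6 pos [ 199.7535 -539.1951  231.2701] ty yaw -69.66905567705042 tz [-0.  0. -1.] q [-1.3665  0.2066  1.5415 -0.      1.3935 -0.1505] F [-0.2674  0.2238  0.3639] w 85.83476980751396
shift now-axes mm [ 402.2465 -515.0231   -8.7204] shift goal-axes [-510.2908 -408.233    -8.7299] turn deg tool [-0.0008  0.0011 89.3309]
[397.84645097  82.98099097 158.8       ]
[398.25099474  87.24710488 158.8       ]
```

Emit:
arm_command(steps="0.0201 -0.02575 0 0 0 0 1;0.0201 -0.02575 0 0 0 0 1;0.0201 -0.02575 0 0 0 0 1;0.0201 -0.02575 0 0 0 0 1;0.0201 -0.02575 0 0 0 0 1")

```text
time_s: 2.17
eef_pos: [249.4, -382.1, 231.2]
tcp_rot: [3.092, 0.553, 0.0]
contact_force: [0.4, -0.3, 0.1]
grip_width: 85.3
```

Emit:
arm_command(steps="0.0201 -0.02575 0 0 0 0 1;0.0201 -0.02575 0 0 0 0 1;0.0201 -0.02575 0 0 0 0 1;0.0201 -0.02575 0 0 0 0 1;0.0201 -0.02575 0 0 0 0 1")

```text
time_s: 2.58
eef_pos: [298.9, -226.5, 231.5]
tcp_rot: [3.092, 0.553, 0.001]
contact_force: [0.8, 0.7, 0.0]
grip_width: 85.7
```

Emit:
arm_command(steps="0.0201 -0.02575 0 0 0 0 1;0.0201 -0.02575 0 0 0 0 1;0.0201 -0.02575 0 0 0 0 1;0.0201 -0.02575 0 0 0 0 1;0.0201 -0.02575 0 0 0 0 1")

```text
time_s: 3.0
eef_pos: [348.5, -70.8, 231.7]
tcp_rot: [3.092, 0.554, 0.002]
contact_force: [1.5, -0.8, -0.3]
grip_width: 85.3
```

Emit:
arm_command(steps="0.0201 -0.02575 0 0 0 0 1;0.0201 -0.02575 0 0 0 0 1;0.0201 -0.02575 0 0 0 0 1;0.0201 -0.02575 0 0 0 0 1;0.0201 -0.02575 0 0 0 0 1")

```text
time_s: 3.42
eef_pos: [398.1, 85.1, 231.7]
tcp_rot: [3.092, 0.555, 0.002]
contact_force: [-0.1, -0.9, -0.1]
grip_width: 85.7
```

Emit:
arm_command(steps="0 0 0 0 0 -7 1;0 0 0 0 0 -7 1;0 0 0 0 0 -7 1;0 0 0 0 0 -7 1;0 0 0 0 0 -7 1")

```text
time_s: 3.83
eef_pos: [397.8, 83.6, 231.4]
tcp_rot: [2.777, 1.468, 0.0]
contact_force: [0.2, -0.1, -0.3]
grip_width: 85.3
```

Emit:
arm_command(steps="0 0 0 0 0 -7 1;0 0 0 0 0 -7 1;0 0 0 0 0 -7 1;0 0 0 0 0 -7 1;0 0 0 0 0 -7 1")

```text
time_s: 4.25
eef_pos: [397.8, 83.4, 231.4]
tcp_rot: [2.208, 2.234, 0.0]
contact_force: [-0.2, 0.0, -0.2]
grip_width: 85.2
```

Emit:
arm_command(steps="0 0 0 0 0 -7 0.4;0 0 0 0 0 -7 0.4;0 0 0 0 0 -6.7 0.4;0 0 0 0 0 0 0.4")

```text
time_s: 4.58
eef_pos: [397.8, 83.4, 231.4]
tcp_rot: [1.776, 2.591, 0.0]
contact_force: [-0.2, -0.2, -0.1]
grip_width: 59.5
```

```bash
python3 plan.py 398 84 139.8 21
python3 - <<'E'
from h import *
c=read_camera('side'); save(c,'s2.png'); t=read_camera('top')
a=cv2.resize(c['frame'][60:260,100:300],(390,390)); b=cv2.resize(t['frame'][200:340,130:270],(390,390))
cv2.imwrite('pics/c2.png',np.hstack([a,b])[:,:,::-1])
E
```

```text
t 4.5833 pos [397.7898  83.3912 231.3939] ty yaw 21.133221456156388 tz [ 0.0003  0.     -1.    ] q [-0.0071 -0.1698  1.9243  0.      1.3869 -0.3759] F [-0.2336 -0.1562 -0.0693] w 59.529420653061074
shift now-axes mm [ 0.4995  0.393  91.5939] shift goal-axes [ 0.493   0.4144 91.5939] turn deg tool [0.0141 0.0047 0.1332]
```

View pics/c2.png

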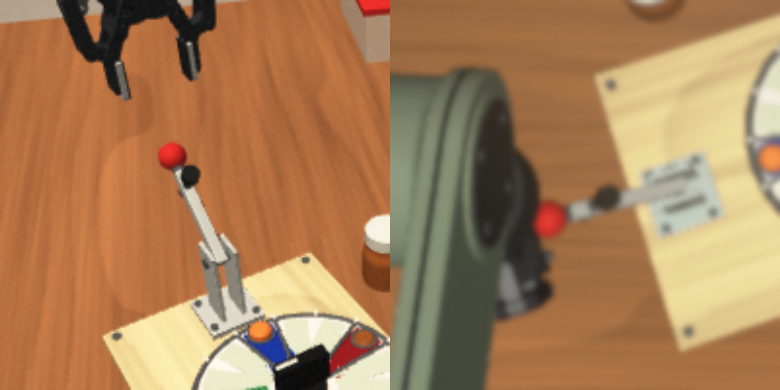

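The ball stands below the open fingers, at (172,155) in the left crop, on the expected plumb line. Descending and pinching.

Emit:
arm_command(steps="0.0003 0.0003 0.025 0 0 0 0.3;0 0 0.025 0 0 0 0.3;0 0 0.022 0 0 0 0.3;0 0 0.015 0 0 0 0.3;0 0 0.005 0 0 0 0.3")

```text
time_s: 5.1
eef_pos: [395.7, 83.7, 136.7]
tcp_rot: [-1.779, -2.584, 0.005]
contact_force: [-0.7, -0.3, -0.1]
grip_width: 55.3
```

Run:
```python
from h import *
c=read_camera('side'); print(sense()['eef_pos'],sense()['contact_force'],sense()['grip_width'])
cv2.imwrite('pics/c3.png',cv2.resize(c['frame'][90:190,130:270],(784,560))[:,:,::-1])
```

```text
[396.02413035  83.74592358 137.03842509] [-0.32015765 -0.13133857  0.13827427] 55.51556638982464
```

View pics/c3.png

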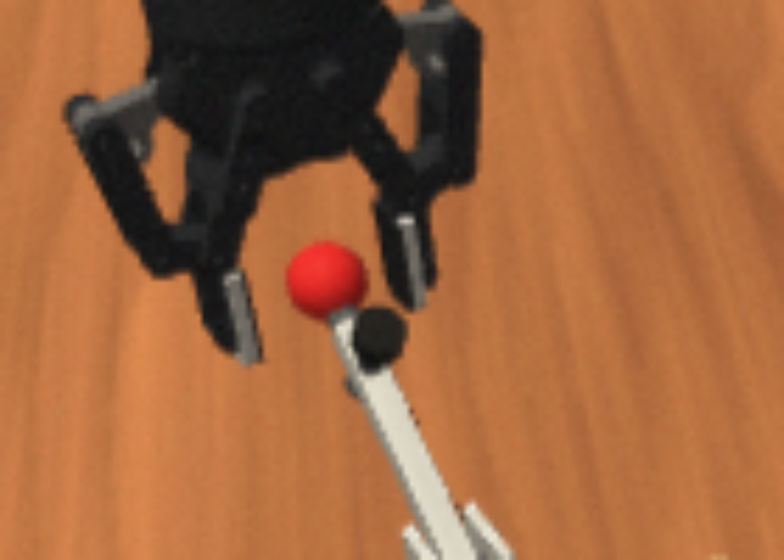

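Ball at (327,280) lies between the pads (left 240,315; right 410,265). Closing.

Emit:
arm_command(steps="0 0 0 0 0 0 -1;0 0 0 0 0 0 -1;0 0 0 0 0 0 -1;0 0 0 0 0 0 -1;0 0 0 0 0 0 -1", newtons=40)

```text
time_s: 5.57
eef_pos: [398.9, 83.7, 140.8]
tcp_rot: [1.778, 2.588, 0.002]
contact_force: [-2.5, -0.9, 6.0]
grip_width: 25.8
```

```bash
python3 plan.py
python3 - <<'E'
from h import *
# arc increments (tool x = fixture +y, tool z down) mm per 5-row step
a=np.linspace(2.5,0,31); y=-115*np.cos(a); z=115*np.sin(a)
for i in range(30): print(i,round(a[i+1],3),np.round(np.diff(y)[i],1),np.round(-np.diff(z)[i],1))
E
```

```text
t 5.5667 pos [398.8844  83.6715 140.7649] ty yaw 21.01940252782207 tz [ 0.0022 -0.0003 -1.    ] q [-0.0061 -0.0584  2.0267 -0.0003  1.1711 -0.3729] F [-2.4803 -0.9057  6.0023] w 25.797111251590838
0 2.417 -6.0 -7.4
1 2.333 -6.6 -6.9
2 2.25 -7.2 -6.3
3 2.167 -7.7 -5.7
4 2.083 -8.1 -5.0
5 2.0 -8.5 -4.3
6 1.917 -8.9 -3.6
7 1.833 -9.1 -2.9
8 1.75 -9.3 -2.1
9 1.667 -9.5 -1.3
10 1.583 -9.6 -0.5
11 1.5 -9.6 0.3
12 1.417 -9.5 1.1
13 1.333 -9.4 1.9
14 1.25 -9.2 2.6
15 1.167 -9.0 3.4
16 1.083 -8.6 4.1
17 1.0 -8.3 4.8
18 0.917 -7.8 5.5
19 0.833 -7.4 6.1
20 0.75 -6.8 6.7
21 0.667 -6.2 7.3
22 0.583 -5.6 7.8
23 0.5 -4.9 8.2
24 0.417 -4.2 8.6
25 0.333 -3.5 8.9
26 0.25 -2.8 9.2
27 0.167 -2.0 9.4
28 0.083 -1.2 9.5
29 0.0 -0.4 9.6
```

Emit:
arm_command(steps="-0.0060 0 -0.0074 0 0 0 -1;-0.0066 0 -0.0069 0 0 0 -1;-0.0072 0 -0.0063 0 0 0 -1;-0.0077 0 -0.0057 0 0 0 -1;-0.0081 0 -0.0050 0 0 0 -1")

```text
time_s: 5.98
eef_pos: [411.4, 49.8, 171.4]
tcp_rot: [1.779, 2.589, 0.001]
contact_force: [2.9, 2.3, -3.2]
grip_width: 25.5
```

Emit:
arm_command(steps="-0.0085 0 -0.0043 0 0 0 -1;-0.0089 0 -0.0036 0 0 0 -1;-0.0091 0 -0.0029 0 0 0 -1;-0.0093 0 -0.0021 0 0 0 -1;-0.0095 0 -0.0013 0 0 0 -1")

```text
time_s: 6.4
eef_pos: [427.4, 7.2, 185.3]
tcp_rot: [1.779, 2.589, -0.0]
contact_force: [0.9, 2.1, -0.5]
grip_width: 25.7
```

```bash
cat > loc.py <<'E'
from h import *
v=np.load('pose.npy'); s=sense(); d=s['eef_pos'][:2]-v[:2]; c,n=np.cos(v[2]),np.sin(v[2])
fy=-n*d[0]+c*d[1]; fx=c*d[0]+n*d[1]; z=s['eef_pos'][2]+19
print('t',s['time_s'],'fix x',fx,'y-165',fy-165,'z-90',z-90,'r',np.hypot(fy-165,z-90),'ang',np.arctan2(z-90,165-fy),'F',s['contact_force'],'w',s['grip_width'])
E
python3 loc.py
```

```text
t 6.4 fix x -0.2393591506063899 y-165 10.437385401154813 z-90 114.29042792397692 r 114.76602689410313 ang 1.6618670677934244 F [ 0.92135257  2.14358605 -0.51986553] w 25.703431176869522
```

Tracking well (r≈114.8, angle 1.66). Continuing over centre and down.

Emit:
arm_command(steps="-0.0096 0 -0.0005 0 0 0 -1;-0.0096 0 0.0003 0 0 0 -1;-0.0095 0 0.0011 0 0 0 -1;-0.0094 0 0.0019 0 0 0 -1;-0.0092 0 0.0026 0 0 0 -1")

```text
time_s: 6.82
eef_pos: [444.8, -38.1, 180.0]
tcp_rot: [1.777, 2.587, -0.003]
contact_force: [0.8, -0.7, -0.1]
grip_width: 12.5
```

Emit:
arm_command(steps="-0.0090 0 0.0034 0 0 0 -1;-0.0086 0 0.0041 0 0 0 -1;-0.0083 0 0.0048 0 0 0 -1;-0.0078 0 0.0055 0 0 0 -1;-0.0074 0 0.0061 0 0 0 -1")

```text
time_s: 7.23
eef_pos: [459.0, -75.3, 154.8]
tcp_rot: [1.778, 2.589, -0.001]
contact_force: [0.5, -1.2, 1.4]
grip_width: -0.1
```

Emit:
arm_command(steps="-0.0068 0 0.0067 0 0 0 -1;-0.0062 0 0.0073 0 0 0 -1;-0.0056 0 0.0078 0 0 0 -1;-0.0049 0 0.0082 0 0 0 -1;-0.0042 0 0.0086 0 0 0 -1")

```text
time_s: 7.65
eef_pos: [469.5, -101.6, 116.5]
tcp_rot: [1.777, 2.588, -0.002]
contact_force: [-1.4, -11.3, 8.7]
grip_width: 0.2
```

```bash
python3 loc.py
```

```text
t 7.65 fix x -0.051798897468504634 y-165 -106.18506461573446 z-90 45.53828892317472 r 115.53788861450705 ang 0.4051336616288024 F [ -1.39774745 -11.25797932   8.74528799] w 0.2393275546755553
```

The fingers slipped off the ball near the top; look where the arm is.

Run:
```python
from h import *
c=read_camera('side'); t=read_camera('top')
a=cv2.resize(c['frame'][130:290,150:310],(390,390)); b=cv2.resize(t['frame'][190:310,200:320],(390,390))
cv2.imwrite('pics/c4.png',np.hstack([a,b])[:,:,::-1])
for n in('side','top'):
  r=spotter.place_of('clamp_ball',n); print(n,[(x['pixel'],x['score']) for x in r[:2]])
```

```text
side [([227.8, 179.5], 0.5)]
top [([267.6, 250.4], 0.59)]
```

View pics/c4.png

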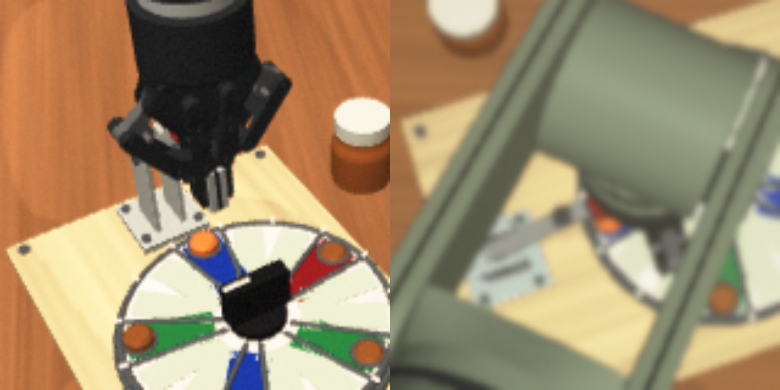

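The ball leans against the pivot side of the closed fingers (side ≈(220,185)), so the arm is over centre and the stud is still raised. I'll draw back towards the axis to lower it gently, then rise.

Emit:
arm_command(steps="-0.006 0 0 0 0 0 -1;-0.006 0 0 0 0 0 -1;-0.006 0 0 0 0 0 -1;-0.006 0 0 0 0 0 -1;-0.005 0 0 0 0 0 -1")

```text
time_s: 8.27
eef_pos: [479.4, -127.8, 116.6]
tcp_rot: [-1.779, -2.589, -0.0]
contact_force: [0.9, -1.2, -0.8]
grip_width: -0.3
```

Emit:
arm_command(steps="-0.004 0 0 0 0 0 -1;-0.003 0 0 0 0 0 -1;0 0 -0.01 0 0 0 -1;0 0 -0.02 0 0 0 -1;0 0 -0.02 0 0 0 -1")

```text
time_s: 8.68
eef_pos: [480.6, -133.0, 167.1]
tcp_rot: [-1.777, -2.587, -0.0]
contact_force: [0.0, -0.1, -0.3]
grip_width: -0.1
```

```bash
python3 loc.py
python3 - <<'E'
from h import *
v=np.load('pose.npy')
c=read_camera('side'); t=read_camera('top')
a=cv2.resize(c['frame'][130:290,150:310],(390,390)); b=cv2.resize(t['frame'][190:310,200:320],(390,390))
cv2.imwrite('pics/c5.png',np.hstack([a,b])[:,:,::-1])
for a in(0,.075,.2,.4,.8,1.2):
  y=165-115*np.cos(a); print(a,proj(c,[v[0]-np.sin(v[2])*y,v[1]+np.cos(v[2])*y,90+115*np.sin(a)]))
for n in('side','top'):
  r=spotter.place_of('clamp_ball',n); print(n,[(x['pixel'],x['score']) for x in r[:2]])
E
```

```text
t 8.6833 fix x -0.9325520436130734 y-165 -139.5263793546662 z-90 96.09667957838843 r 169.4171843757701 ang 0.6031253798243664 F [ 0.02697308 -0.09697715 -0.28342597] w -0.1002282291465488
0 [240.49858059 227.0148428 ]
0.075 [240.02052258 223.4393432 ]
0.2 [238.82059937 216.93238398]
0.4 [235.8767491 205.3617552]
0.8 [226.71577799 180.19556712]
1.2 [214.90803694 157.06889884]
side [([240.7, 225.8], 0.92), ([371.7, 358.5], 0.48)]
top [([281.8, 250.4], 0.65)]
```

View pics/c5.png

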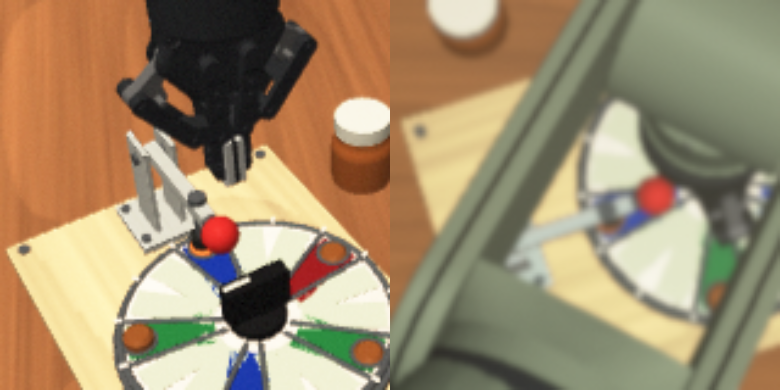

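The arm lies on the stud, ball at (241,226) side ⇒ a≈0.03–0.075. Pushing from above with closed fingers.

Emit:
arm_command(steps="0.013 0.001 0 0 0 0 -1;0.0125 0 0 0 0 0 -1;0 0 0.025 0 0 0 -1;0 0 0.02 0 0 0 -1;0 0 0.006 0 0 0 -1")

```text
time_s: 9.3
eef_pos: [469.6, -106.7, 112.0]
tcp_rot: [-1.772, -2.584, 0.002]
contact_force: [-1.0, 0.9, -0.3]
grip_width: -0.3
```

Emit:
arm_command(steps="0 0 0.003 0 0 0 -1;0 0 0.003 0 0 0 -1;0 0 0.003 0 0 0 -1;0 0 0.002 0 0 0 -1;0 0 0.002 0 0 0 -1")

```text
time_s: 9.72
eef_pos: [474.2, -109.9, 103.8]
tcp_rot: [1.778, 2.588, 0.0]
contact_force: [-0.6, -0.7, 3.1]
grip_width: -0.0
```

```bash
python3 loc.py; python3 plan.py
```

```text
t 9.7167 fix x 1.3170516424603793 y-165 -115.68098909983311 z-90 32.76673516599142 r 120.2320679875129 ang 0.27602063731421556 F [-0.55784848 -0.66538851  3.10303484] w -0.00932761464524295
t 9.7167 pos [ 474.1548 -109.9261  103.7667] ty yaw 21.02292680904361 tz [ 0.0017 -0.0008 -1.    ] q [-0.4058  0.1692  1.8748 -0.0001  1.0957 -0.7727] F [-0.5578 -0.6654  3.103 ] w -0.00932761464524295
```

Emit:
arm_command(steps="0 0 0.002 0 0 0 -1;0 0 0.002 0 0 0 -1;0 0 0.001 0 0 0 -1;0 0 0 0 0 0 -1")

```text
time_s: 10.05
eef_pos: [474.5, -110.1, 102.7]
tcp_rot: [1.778, 2.589, -0.0]
contact_force: [-11.7, 4.1, 27.7]
grip_width: 0.1
```

Emit:
arm_command(steps="0 0 0.001 0 0 0 -1;0 0 0.001 0 0 0 -1;0 0 0 0 0 0 -1")

```text
time_s: 10.3
eef_pos: [474.6, -110.2, 102.4]
tcp_rot: [1.777, 2.589, -0.0]
contact_force: [-14.8, 4.0, 38.2]
grip_width: -0.2
```

Hard stop at 38 N: stud should be home. Rise, open, check.

Emit:
arm_command(steps="0 0 -0.01 0 0 0 -1;0 0 -0.015 0 0 0 0.3;0 0 -0.01 0 0 0 0.3;0 0 0 0 0 0 0.3;0 0 0 0 0 0 0.3")

```text
time_s: 10.72
eef_pos: [474.0, -109.9, 131.5]
tcp_rot: [1.778, 2.588, 0.001]
contact_force: [-0.5, -0.6, 0.1]
grip_width: 47.8
```

```bash
python3 loc.py
python3 - <<'E'
from h import *
v=np.load('pose.npy'); c=read_camera('side')
cv2.imwrite('pics/c6.png',cv2.resize(c['frame'][170:270,190:310],(720,600))[:,:,::-1])
r=spotter.place_of('clamp_ball','side'); print([(x['pixel'],x['score']) for x in r[:2]])
E
sed -i 's/^v=r.x.*//' /dev/null
```

```text
t 10.7167 fix x 1.1821275244397462 y-165 -115.553689899369 z-90 60.4918527839844 r 130.42974930052873 ang 0.48226695896633187 F [-0.50667178 -0.57268024  0.09008644] w 47.772873527379595
[([240.4, 225.2], 0.93)]sed: couldn't edit /dev/null: not a regular file
```

View pics/c6.png

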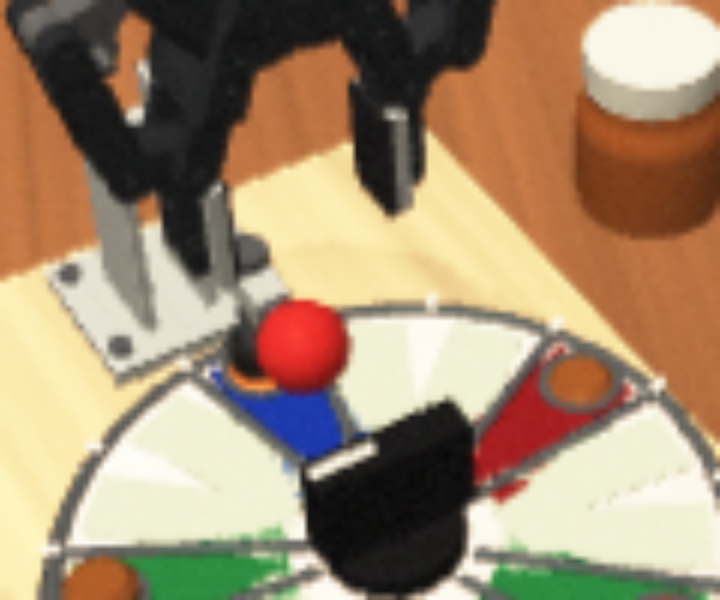

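Ball at crop (302,345) = (240.3,227.5), matching a=0: stud home. Now descend and pinch, deeper this time.

Emit:
arm_command(steps="-0.0005 -0.0012 0.012 0 0 0 0.3;0 0 0.018 0 0 0 0.3;0 0 0.018 0 0 0 0.3;0 0 0.012 0 0 0 0.3;0 0 0.0045 0 0 0 0.3")

```text
time_s: 11.23
eef_pos: [469.7, -109.4, 63.1]
tcp_rot: [-1.775, -2.584, 0.002]
contact_force: [0.3, 0.2, 0.4]
grip_width: 55.4
```

Emit:
arm_command(steps="0 0 0 0 0 0 -1;0 0 0 0 0 0 -1;0 0 0 0 0 0 -1;0 0 0 0 0 0 -1;0 0 0 0 0 0 -1", newtons=60)

```text
time_s: 11.65
eef_pos: [471.5, -110.8, 66.7]
tcp_rot: [-1.778, -2.589, 0.003]
contact_force: [-4.2, -1.8, 2.5]
grip_width: 25.4
```

```bash
python3 loc.py
```

```text
t 11.65 fix x -1.444015357538916 y-165 -115.54494154365216 z-90 -4.34207991891158 r 115.6264985820647 ang -0.03756146864467459 F [-4.15185807 -1.77957097  2.51146129] w 25.35359148018295
```

Emit:
arm_command(steps="0.0004 0 -0.0096 0 0 0 -1;0.0012 0 -0.0095 0 0 0 -1;0.0020 0 -0.0094 0 0 0 -1;0.0028 0 -0.0092 0 0 0 -1;0.0035 0 -0.0089 0 0 0 -1")

```text
time_s: 12.07
eef_pos: [467.8, -100.7, 113.7]
tcp_rot: [-1.778, -2.588, 0.001]
contact_force: [-5.0, -1.3, -4.2]
grip_width: 24.8
```

Emit:
arm_command(steps="0.0042 0 -0.0086 0 0 0 -1;0.0049 0 -0.0082 0 0 0 -1;0.0056 0 -0.0078 0 0 0 -1;0.0062 0 -0.0073 0 0 0 -1;0.0068 0 -0.0067 0 0 0 -1")

```text
time_s: 12.48
eef_pos: [458.0, -74.6, 152.2]
tcp_rot: [-1.778, -2.589, 0.001]
contact_force: [-4.4, -2.4, -6.3]
grip_width: 25.0
```

Emit:
arm_command(steps="0.0074 0 -0.0061 0 0 0 -1;0.0078 0 -0.0055 0 0 0 -1;0.0083 0 -0.0048 0 0 0 -1;0.0086 0 -0.0041 0 0 0 -1;0.0090 0 -0.0034 0 0 0 -1")

```text
time_s: 12.9
eef_pos: [443.1, -35.3, 175.3]
tcp_rot: [-1.777, -2.588, -0.002]
contact_force: [-2.6, 4.9, -16.7]
grip_width: 23.2
```

```bash
python3 loc.py
```

```text
t 12.9 fix x -0.8574501893913151 y-165 -34.85240522702003 z-90 104.31624594563678 r 109.98440488677926 ang 1.248352934833825 F [ -2.55280531   4.87772249 -16.69729791] w 23.19783838067025
```

Ball is slipping low between the pads; lower the tool while continuing.

Emit:
arm_command(steps="0 0 0.004 0 0 0 -1;0.004 0 0.002 0 0 0 -1;0.006 0 -0.0015 0 0 0 -1;0.008 0 -0.0015 0 0 0 -1;0.0095 0 -0.0011 0 0 0 -1")

```text
time_s: 13.32
eef_pos: [435.6, -10.8, 175.0]
tcp_rot: [1.778, 2.586, 0.003]
contact_force: [-0.3, -0.8, 0.3]
grip_width: 0.1
```

```bash
python3 loc.py
```

```text
t 13.3167 fix x 0.9281659072349768 y-165 -9.351675489882979 z-90 103.99074159084776 r 104.41038344476354 ang 1.481109611942181 F [-0.32091948 -0.80421578  0.31905736] w 0.08798403265968657
```

```bash
cat > ball.py <<'E'
from h import *
v=np.load('pose.npy')
for n in('side','top'):
  c=read_camera(n); r=spotter.place_of('clamp_ball',n)
  for x in r[:2]:
    A=np.linspace(-.05,2.6,266)
    def e(a):
      y=165-115*np.cos(a); return np.hypot(*(proj(c,[v[0]-np.sin(v[2])*y,v[1]+np.cos(v[2])*y,90+115*np.sin(a)])-x['pixel']))
    E=[e(a) for a in A]; print(n,np.round(x['pixel'],1),round(x['score'],2),'a',A[np.argmin(E)],'err',min(E))
  if n=='side': cv2.imwrite('pics/b.png',cv2.resize(c['frame'][100:280,150:330],(600,600))[:,:,::-1])
E
python3 ball.py
```

```text
side [241.3 229.8] 0.9 a -0.05 err 0.8026587336424391
top [232.2 264.7] 0.74 a 1.5 err 5.432067306995209
top [281.  249.7] 0.68 a -0.05 err 0.6076104485777131
```

View pics/b.png

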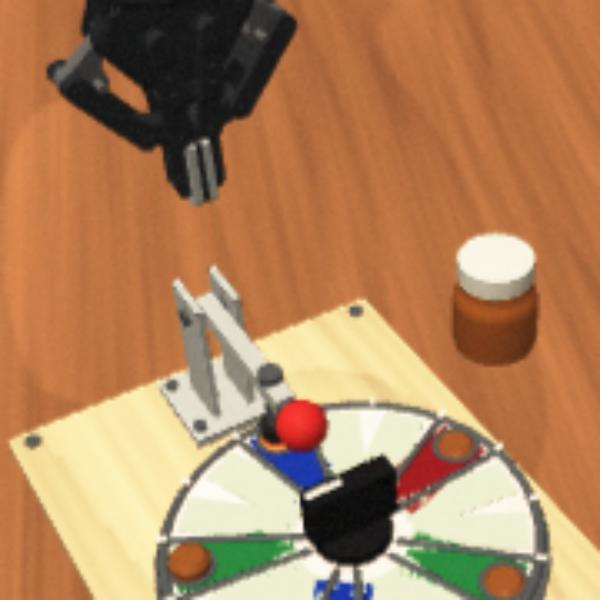

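The arm dropped back shut, with the stud still home (ball (241,230)). The ball squirms out of the pads, so instead I'll pinch the arm's flat sides, about 47 mm from the pivot.

Emit:
arm_command(steps="-0.0125 -0.0009 0 0 0 0 -0.1;-0.0125 0 0 0 0 0 -0.1;-0.0126 0 0.01 0 0 0 -0.1;0 0 0.02 0 0 0 -0.1;0 0 0.025 0 0 0 -0.1")

```text
time_s: 13.93
eef_pos: [449.8, -48.9, 120.0]
tcp_rot: [1.778, 2.583, 0.003]
contact_force: [0.0, 0.6, 0.1]
grip_width: 38.4
```

Emit:
arm_command(steps="0 0 0.02 0 0 0 -0.1;0 0 0.015 0 0 0 -0.1;0 0 0.01 0 0 0 -0.1;0 0 0.003 0 0 0 -0.1;0 0 0 0 0 0 -0.1")

```text
time_s: 14.35
eef_pos: [446.7, -47.0, 70.0]
tcp_rot: [-1.779, -2.588, 0.001]
contact_force: [1.0, 0.2, -0.5]
grip_width: 38.6
```

```bash
python3 loc.py
```

```text
t 14.35 fix x -1.6975177646559843 y-165 -47.14037041277258 z-90 -1.016657000362997 r 47.151332050216695 ang -0.021563246399862783 F [ 0.96011793  0.22037969 -0.52447338] w 38.569323069540424
```

Emit:
arm_command(steps="0 0 0 0 0 0 -1;0 0 0 0 0 0 -1;0 0 0 0 0 0 -1;0 0 0 0 0 0 -1", newtons=25)

```text
time_s: 14.68
eef_pos: [447.8, -47.3, 71.8]
tcp_rot: [1.778, 2.587, 0.0]
contact_force: [-1.3, -1.0, 4.6]
grip_width: 11.9
```

```bash
python3 loc.py
python3 - <<'E'
import numpy as np
a=np.linspace(0,1.75,22); 
for i in range(21): print(round(a[i+1],3),np.round(47*(np.cos(a[i])-np.cos(a[i+1])),1),np.round(-47*(np.sin(a[i+1])-np.sin(a[i])),1))
E
```

```text
t 14.6833 fix x -0.7633045792920399 y-165 -47.75351531511862 z-90 0.803675124476726 r 47.76027762332387 ang 0.01682806501588826 F [-1.32396857 -1.02148863  4.60760549] w 11.852415629191555
0.083 0.2 -3.9
0.167 0.5 -3.9
0.25 0.8 -3.8
0.333 1.1 -3.8
0.417 1.4 -3.6
0.5 1.7 -3.5
0.583 2.0 -3.4
0.667 2.3 -3.2
0.75 2.5 -3.0
0.833 2.8 -2.8
0.917 3.0 -2.5
1.0 3.2 -2.3
1.083 3.4 -2.0
1.167 3.5 -1.7
1.25 3.7 -1.4
1.333 3.8 -1.1
1.417 3.8 -0.8
1.5 3.9 -0.4
1.583 3.9 -0.1
1.667 3.9 0.2
1.75 3.9 0.5
```

Gripped at 11.9 mm (arm is 12). Swing up.

Emit:
arm_command(steps="0.0002 0 -0.0039 0 0 0 -1;0.0005 0 -0.0039 0 0 0 -1;0.0008 0 -0.0038 0 0 0 -1;0.0011 0 -0.0038 0 0 0 -1;0.0014 0 -0.0036 0 0 0 -1")

```text
time_s: 15.1
eef_pos: [446.0, -42.9, 89.5]
tcp_rot: [1.779, 2.588, 0.002]
contact_force: [4.7, -1.4, -9.9]
grip_width: 11.3
```

Emit:
arm_command(steps="0.0017 0 -0.0035 0 0 0 -1;0.0020 0 -0.0034 0 0 0 -1;0.0023 0 -0.0032 0 0 0 -1;0.0025 0 -0.0030 0 0 0 -1;0.0028 0 -0.0028 0 0 0 -1")

```text
time_s: 15.52
eef_pos: [442.2, -32.7, 105.6]
tcp_rot: [1.777, 2.587, 0.001]
contact_force: [3.8, -3.6, -9.1]
grip_width: 11.2
```

```bash
python3 loc.py; python3 ball.py
```

```text
t 15.5167 fix x -0.724423490864794 y-165 -32.19222357648175 z-90 34.585264121729466 r 47.24912436403425 ang 0.8212188721154486 F [ 3.76741368 -3.64470372 -9.14643037] w 11.156570876481219
side [228.9 189.2] 0.63 a 0.6699999999999999 err 1.4250105026494093
side [255.9 247.3] 0.2 a -0.05 err 23.587814022586173
top [270.8 246.5] 0.58 a 0.64 err 1.878559803511484
```

Arm follows (camera a≈0.66). Continue with a firmer grip.

Emit:
arm_command(steps="0.0030 0 -0.0025 0 0 0 -1;0.0032 0 -0.0023 0 0 0 -1;0.0034 0 -0.0020 0 0 0 -1;0.0035 0 -0.0017 0 0 0 -1;0.0037 0 -0.0014 0 0 0 -1", newtons=45)

```text
time_s: 16.13
eef_pos: [436.9, -18.5, 115.6]
tcp_rot: [1.775, 2.586, -0.002]
contact_force: [6.2, -5.9, -9.6]
grip_width: 10.7
```

```bash
python3 loc.py; python3 ball.py
```

```text
t 16.1333 fix x -0.596137299253023 y-165 -16.975626714107705 z-90 44.62874912355849 r 47.748268562014374 ang 1.2073223353645417 F [ 6.2398574  -5.91382242 -9.64390796] w 10.716077530460984
side [222.8 167.8] 0.59 a 0.99 err 1.7221032040327107
top [259.2 251. ] 0.56 a 0.95 err 0.0882589386356715
```

Emit:
arm_command(steps="0.0038 0 -0.0011 0 0 0 -1;0.0038 0 -0.0008 0 0 0 -1;0.0039 0 -0.0004 0 0 0 -1;0.0039 0 -0.0001 0 0 0 -1;0.0039 0 0.0002 0 0 0 -1")

```text
time_s: 16.75
eef_pos: [430.7, -1.8, 119.4]
tcp_rot: [1.773, 2.584, -0.005]
contact_force: [1.2, -6.4, -1.2]
grip_width: 10.3
```

Emit:
arm_command(steps="0.0039 0 0.0005 0 0 0 -1;0.0038 0 0.0008 0 0 0 -1;0.0037 0 0.0011 0 0 0 -1;0 0 0 0 0 0 -1")

```text
time_s: 17.08
eef_pos: [427.3, 7.6, 118.2]
tcp_rot: [1.77, 2.583, -0.008]
contact_force: [0.7, -13.0, 6.5]
grip_width: 8.9
```

```bash
python3 loc.py; python3 ball.py
```

```text
t 17.0833 fix x -0.22044793223989245 y-165 10.840133121388874 z-90 47.24941056143348 r 48.476956221408265 ang 1.7963172708980897 F [  0.656515   -13.02167105   6.45255389] w 8.875309412018481
side [208.4 145.8] 0.74 a 1.44 err 0.9185883057981375
top [233.6 258.3] 0.55 a 1.44 err 0.21404406255208885
```

The fingers have crept towards the arm's outer edge (a≈1.44). I'll tilt the tool so the grip carries the arm round past upright.

Emit:
arm_command(steps="0 0 0 0 -4 0 -1;0 0 0 0 -6 0 -1;0 0 0 0 -6 0 -1;0 0 0 0 -6 0 -1", newtons=70)

```text
time_s: 17.62
eef_pos: [425.0, 13.1, 114.5]
tcp_rot: [1.591, 2.311, -0.303]
contact_force: [10.2, -3.0, -29.5]
grip_width: 7.4
```

```bash
python3 loc.py; python3 ball.py
```

```text
t 17.6167 fix x -0.3349207486410535 y-165 16.80864030931417 z-90 43.54027282167894 r 46.67210887065352 ang 1.9392176624953628 F [ 10.21641381  -2.95932598 -29.47310497] w 7.448404093665444
side [200.4 139.3] 0.75 a 1.69 err 0.693159607014027
side [228.8 409.6] 0.21 a -0.05 err 180.74464750213747
top [215.2 265.7] 0.75 a 1.78 err 0.6300388629654888
```

Past upright (a≈1.7–1.78). Open and retreat along the tool so it tips outward.

Emit:
arm_command(steps="0 0 0 0 0 0 0.6;0 0 0 0 0 0 0.6;0 0 -0.008 0 0 0 0.6;0 0 -0.02 0 0 0 0.6;0 0 -0.03 0 0 0 0.6")

```text
time_s: 18.23
eef_pos: [413.9, 31.5, 168.0]
tcp_rot: [1.594, 2.318, -0.317]
contact_force: [0.9, -0.4, 0.1]
grip_width: 67.1
```

Emit:
arm_command(steps="0 0 -0.03 0 0 0 0.6;0 0 -0.03 0 0 0 0.6;0 0 -0.03 0 0 0 0.6;0 0 0 0 0 0 0.6")

```text
time_s: 18.57
eef_pos: [407.5, 65.4, 259.9]
tcp_rot: [1.587, 2.309, -0.295]
contact_force: [1.0, 0.1, 0.1]
grip_width: 68.2
```

```bash
python3 loc.py; python3 ball.py
```

```text
t 18.5667 fix x 2.1042029092208026 y-165 71.90920562431228 z-90 188.86336108895375 r 202.0898389710283 ang 1.934596138143364 F [0.96930447 0.05842595 0.13254888] w 68.18480689631197
side [189.2 138.1] 0.6 a 2.3800000000000003 err 0.9627725361174492
top [185.8 279. ] 0.89 a 2.5300000000000002 err 0.6465455189020827
```

Arm is fully open again (a≈2.4–2.5). Straighten the tool and turn for the knob.

Emit:
arm_command(steps="0 0 0 0 6 0 0.6;0 0 0 0 6 0 0.6;0 0 0 0 6 0 0.6;0 0 0 0 4 0 0.6;0 0 0 0 0 7 0.6")

```text
time_s: 19.18
eef_pos: [404.3, 61.3, 251.0]
tcp_rot: [-1.939, -2.467, 0.002]
contact_force: [0.3, 0.0, -0.9]
grip_width: 68.2
```

Emit:
arm_command(steps="0 0 0 0 0 7 0.6;0 0 0 0 0 7 0.6;0 0 0 0 0 7 0.6;0 0 0 0 0 7 0.6;0 0 0 0 0 7 0.6")

```text
time_s: 19.6
eef_pos: [403.1, 63.1, 250.4]
tcp_rot: [-2.593, -1.769, 0.006]
contact_force: [0.1, -0.1, -0.4]
grip_width: 68.0
```

Emit:
arm_command(steps="0 0 0 0 0 7 0.6;0 0 0 0 0 7 0.6;0 0 0 0 0 7 0.6;0 0 0 0 0 7 0.6;0 0 0 0 0 7 0.6")

```text
time_s: 20.02
eef_pos: [403.1, 63.2, 250.4]
tcp_rot: [-3.006, -0.908, 0.007]
contact_force: [0.2, -0.7, 0.4]
grip_width: 67.9
```

```bash
python3 plan.py 489.5 -157 120 -69
python3 - <<'E'
from h import *
v=np.load('pose.npy')
for n in('top','side'):
    c=read_camera(n); z=c['z_map']; vv,uu=np.nonzero(z>0); Z=z[vv,uu]
    P=np.c_[(uu-c['cx'])/c['fx']*Z,(vv-c['cy'])/c['fy']*Z,Z,np.ones_like(Z)]@np.linalg.inv(c['world_to_cam']).T
    k=(np.hypot(P[:,0]-v[0],P[:,1]-v[1])<35)&(P[:,2]>89)&(P[:,2]<105); Q=P[k,:2].astype(np.float32)
    if len(Q)>5: print(n,len(Q),cv2.minAreaRect(Q))
E
```

```text
t 20.0167 pos [403.1198  63.1815 250.4021] ty yaw -56.3818865788957 tz [-0.0048  0.0002 -1.    ] q [-0.0573 -0.1786  1.8918 -0.0001  1.4332  0.9267] F [ 0.233  -0.6818  0.4083] w 67.9113795167284
shift now-axes mm [-49.467  231.5458 129.945 ] shift goal-axes [  1.7368 236.5131 130.4021] turn deg tool [-0.1359  0.2396 12.6184]
top 135 ((487.6277160644531, -157.29708862304688), (49.69513702392578, 14.318099975585938), 19.53221893310547)
side 232 ((489.080322265625, -159.3018798828125), (49.446964263916016, 14.925477981567383), 20.682903289794922)
```

Knob centre ≈(488.5,-158), bar yaw ≈20.5°, so the rosette is unturned.

Emit:
arm_command(steps="0 0 0 0 0 6.3 0.6;0 0 0 0 0 6.2 0.6;0.0006 0.0395 0 0 0 0 0.4;0 0.0395 0 0 0 0 0.4;0 0.0395 0 0 0 0 0.4")

```text
time_s: 20.53
eef_pos: [448.1, -47.2, 251.4]
tcp_rot: [-3.084, -0.595, 0.003]
contact_force: [1.1, -0.2, 0.2]
grip_width: 60.0
```

Emit:
arm_command(steps="0 0.0395 0 0 0 0 0.4;0 0.0395 0 0 0 0 0.2;0 0.0395 0 0 0 0 0.2;0 0 0.04 0 0 0 0.2;0 0 0.04 0 0 0 0.2")

```text
time_s: 20.95
eef_pos: [494.4, -160.5, 173.3]
tcp_rot: [3.083, 0.585, 0.008]
contact_force: [0.4, -0.3, -1.1]
grip_width: 51.6
```

Emit:
arm_command(steps="0 0 0.035 0 0 0 0.2;0 0 0.005 0 0 0 0.2;0 0 0 0 0 0 0.2")

```text
time_s: 21.2
eef_pos: [488.9, -155.4, 128.8]
tcp_rot: [-3.08, -0.588, 0.012]
contact_force: [0.3, 0.6, -0.5]
grip_width: 51.0
```

```bash
python3 plan.py 488.5 -158 65 -69.5
python3 - <<'E'
from h import *
c=read_camera('side'); cv2.imwrite('pics/k.png',cv2.resize(c['frame'][170:300,190:330],(640,594))[:,:,::-1])
E
```

```text
t 21.2 pos [ 488.8662 -155.3836  128.7541] ty yaw -68.39315466491567 tz [-0.0083  0.0043 -1.    ] q [-0.4766  0.1931  1.7855 -0.      1.1724  0.7171] F [ 0.2729  0.5634 -0.5314] w 51.0218839690726
shift now-axes mm [-0.9095  2.7464 63.7432] shift goal-axes [-1.2593  2.3225 63.7541] turn deg tool [-0.3999  0.3584  1.1081]
```

View pics/k.png

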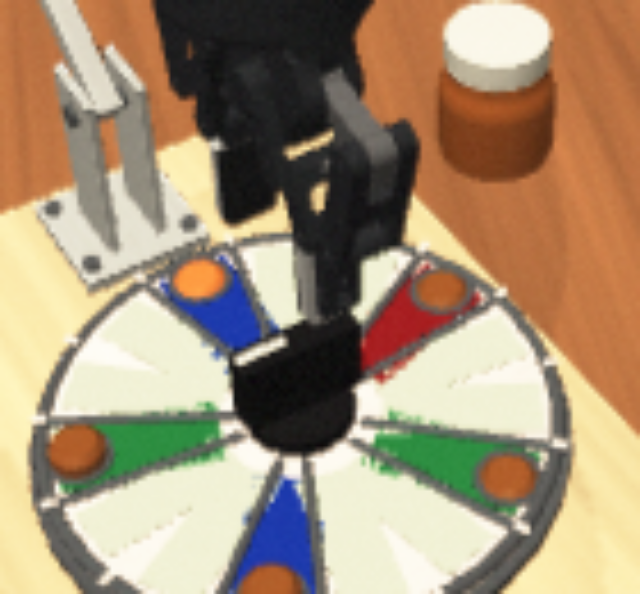

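Stud flush at (200,280), arm open, knob bar at (300,370) beneath the fingers. Descend and grip.

Emit:
arm_command(steps="-0.001 0.0025 0.02 -0.4 0.3 1 0.2;0 0 0.02 0 0 0 0.2;0 0 0.015 0 0 0 0.2;0 0 0.007 0 0 0 0.2;0 0 0.001 0 0 0 0.2")

```text
time_s: 21.67
eef_pos: [493.2, -159.7, 70.4]
tcp_rot: [3.084, 0.56, 0.012]
contact_force: [-0.5, 0.2, 0.0]
grip_width: 50.9
```

Emit:
arm_command(steps="0 0 0 0 0 0 -1;0 0 0 0 0 0 -1;0 0 0 0 0 0 -1;0 0 0 0 0 0 -1;0 0 0 0 0 0 -1", newtons=50)

```text
time_s: 22.08
eef_pos: [491.9, -155.6, 71.1]
tcp_rot: [-3.09, -0.558, -0.01]
contact_force: [-3.9, 12.7, 11.4]
grip_width: 13.1
```

```bash
python3 plan.py 488.5 -158 65 -69.5;python3 -c "
from h import *
print(sense()['wrist_torque'])"
```

```text
t 22.0833 pos [ 491.9398 -155.6252   71.1276] ty yaw -69.50859954861396 tz [ 0.0059  0.0028 -1.    ] q [-0.4775  0.2748  1.8253  0.006   1.0375  0.7327] F [-3.9139 12.6805 11.367 ] w 13.11595901447742
shift now-axes mm [-4.0931  1.0238  6.1006] shift goal-axes [-4.0537  1.0198  6.1276] turn deg tool [-0.0316 -0.371  -0.0087]
[ 2.12941096  0.65363143 -0.04972068]
```

Gripped (13.1 mm). Relieve side load, then turn one click at a time.

Emit:
arm_command(steps="-0.001 -0.0025 -0.002 0 0 0 -1;0 0 0 0 0 6 -1;0 0 0 0 0 6 -1;0 0 0 0 0 6 -1;0 0 0 0 0 6 -1")

```text
time_s: 22.5
eef_pos: [492.2, -157.0, 71.2]
tcp_rot: [3.136, -0.104, 0.018]
contact_force: [6.7, -0.7, -11.4]
grip_width: 12.9
```

Emit:
arm_command(steps="0 0 0 0 0 0 -1;0 0 0 0 0 0 -1")

```text
time_s: 22.67
eef_pos: [492.2, -157.0, 71.2]
tcp_rot: [3.136, -0.096, 0.018]
contact_force: [7.7, 0.6, -12.1]
grip_width: 13.1
```

```bash
python3 plan.py;python3 -c "
from h import *
print(sense()['wrist_torque'])"
```

```text
t 22.6667 pos [ 492.1788 -157.0085   71.2345] ty yaw -93.51139067095104 tz [ 0.0114 -0.0039 -0.9999] q [-0.4775  0.2716  1.8293  0.002   1.0287  1.1535] F [  7.7013   0.6322 -12.1296] w 13.11181274758949
[ 0.35076611 -0.88888818 -0.01847092]
```

First click: 24.0° turned, moment about z ≈0. Second and third.

Emit:
arm_command(steps="0 0 0.001 0 0 6 -1;0 0 0 0 0 6 -1;0 0 0 0 0 6 -1;0 0 0 0 0 6 -1;0 0 0 0 0 0 -1")

```text
time_s: 23.08
eef_pos: [491.8, -158.4, 71.2]
tcp_rot: [3.047, -0.748, 0.018]
contact_force: [3.1, -3.7, -4.9]
grip_width: 12.9
```

```bash
python3 plan.py;python3 -c "
from h import *
print(sense()['wrist_torque'])"
```

```text
t 23.0833 pos [ 491.8394 -158.4243   71.2215] ty yaw -117.56573682792958 tz [ 0.0104 -0.0065 -0.9999] q [-0.4786  0.2719  1.8289 -0.0011  1.0285  1.5739] F [ 3.0797 -3.7027 -4.8816] w 12.896354434234603
[-0.17579412 -0.32756609 -0.00666607]
```

Emit:
arm_command(steps="0 0 0 0 0 6 -1;0 0 0 0 0 6 -1;0 0 0 0 0 6 -1;0 0 0 0 0 6 -1;0 0 0 0 0 0 -1")

```text
time_s: 23.5
eef_pos: [490.9, -159.5, 71.2]
tcp_rot: [2.826, -1.362, 0.018]
contact_force: [0.1, -5.5, -3.3]
grip_width: 12.9
```

```bash
python3 plan.py;python3 -c "
from h import *
print(sense()['wrist_torque'],sense()['dq'])
v=np.load('pose.npy')
c=read_camera('side'); cv2.imwrite('pics/e.png',cv2.resize(c['frame'][120:320,150:350],(600,600))[:,:,::-1])
for o in ['flux_jar','solder_spool','brush','glass_offcut','gem_top']:
  for n in('top','side'):
    if n=='top': read_camera(n)
    r=spotter.place_of(o,n); print(o,n,[np.round(x['pixel'],1) for x in r[:1]])
"; python3 ball.py
```

```text
t 23.5 pos [ 490.9197 -159.5235   71.2183] ty yaw -141.46947200340375 tz [ 0.0083 -0.0084 -0.9999] q [-0.4797  0.2717  1.8292 -0.0042  1.0294  1.9916] F [ 0.0902 -5.5022 -3.2908] w 12.928218813494478
[-0.7642888   0.11497157  0.05717554] [-0.0002565  -0.00081158  0.00146274  0.00086647 -0.00072481 -0.10999515]
flux_jar top []
flux_jar side [array([297.6, 201.5])]
solder_spool top [array([390.1, 282.1])]
solder_spool side [array([228.4, 409.9])]
brush top [array([378.3, 189. ])]
brush side [array([371.7, 357.2])]
glass_offcut top [array([272.4, 168.7])]
glass_offcut side [array([349.1, 231.9])]
gem_top top []
gem_top side [array([257.3, 246.7])]
top [187.7 276.1] 0.8 a 2.4200000000000004 err 0.907253243970779
```

View pics/e.png

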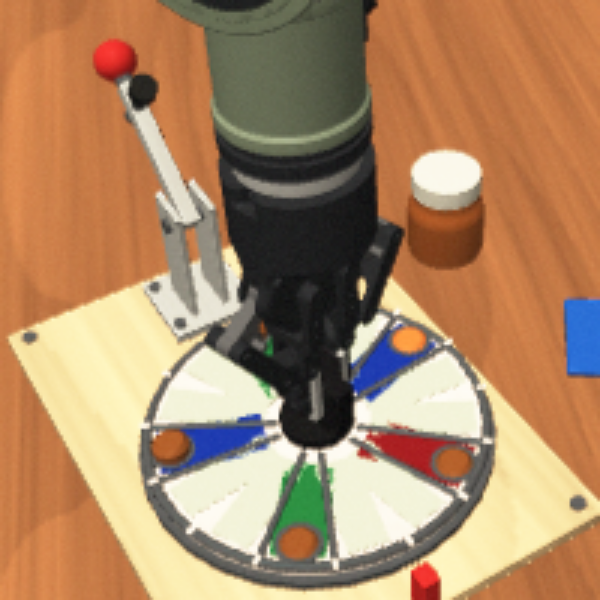

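The stud has travelled clockwise to crop (408,340) = (286,233); arm open, bystanders in place. Settle, check the rosette's angle from the stud, hand in.

Emit:
arm_command(steps="0 0 0 0 0 0 -1;0 0 0 0 0 0 -1;0 0 0 0 0 0 -1;0 0 0 0 0 0 -1;0 0 0 0 0 0 -1")

```text
time_s: 24.92
eef_pos: [490.9, -159.5, 71.2]
tcp_rot: [2.829, -1.357, 0.017]
contact_force: [0.4, -7.0, -3.8]
grip_width: 13.0
```

```bash
python3 -c "
from h import *
v=np.load('pose.npy'); c=read_camera('side'); p=at_z(c,(286,233.3),54)
print(p,'index',v[2]+np.pi/2-np.arctan2(p[1]-v[1],p[0]-v[0]))
s=sense();print(s['dq'],s['wrist_torque'],s['contact_force'],s['grip_width'])
"; python3 plan.py; python3 ball.py
```

```text
[ 555.34208467 -107.94767051   54.        ] index 1.29530674220284
[-0.00114894 -0.00106272  0.00079111 -0.00209504 -0.00063445 -0.00026812] [-0.77779198  0.13654481  0.03586916] [ 0.82217842 -5.79589665 -4.06555647] 12.747809063683796
t 24.9667 pos [ 490.9405 -159.4945   71.2029] ty yaw -141.26843574193035 tz [ 0.0084 -0.0084 -0.9999] q [-0.4797  0.2717  1.8292 -0.0041  1.0293  1.988 ] F [ 0.8222 -5.7959 -4.0656] w 12.747809063683796
side [189.3 139.9] 0.56 a 2.47 err 1.7158107843203332
top [186.9 278.6] 0.62 a 2.4800000000000004 err 0.8808932755015896
```

Tool turned 71.8° (1.253 rad), camera ≈1.30, clamp ≈2.48, all still.

```bash
python3 -c "
from bench import env
print(env.close_job())"
```

```text
the job is handed in; nothing more can be done
None
```

The job is done and handed in. The clamp pressed the stud home, its arm is back fully open, and the knob is gripped at the third stop. No verdict was reported.

**What I did**
- **Closing the clamp:** I swung the arm over by its red ball. The ball slipped out of the fingers just past upright, so I let the arm down gently onto the raised stud. I then pressed the ball from above with closed fingers until it stopped hard at 38 N.
- **Opening the clamp:** The first try at lifting by the ball slipped again, and the arm fell back shut. I then pinched the flat sides of the arm nearer the pivot. Near upright the arm lagged, so I also tilted the gripper to carry it past centre, and it tipped open.
- **Turning the knob:** I gripped the bar at 50 N and turned it clockwise in three steps of 24°.

**Last checks**
- **Rosette angle:** The tool turned 71.8° (1.253 rad). The stud's new position in the side camera gives about 1.30 rad, so the two differ by about 0.04 rad, still within the 0.10 rad allowed. The moment about the knob's axis was close to zero after each click.
- **Clamp and stud:** The cameras put the arm at 2.47–2.48 rad (open). I judged the stud home from the closed arm sitting at angle 0 and from the picture; I did not measure its depth directly.
- **Grip and stillness:** The fingers were closed on the bar at about 13 mm and all joints were still.
- **Bystanders:** The jar, spool, brush and offcut showed no real shift in the cameras. The top camera did not find the jar in the last look, so that one rests on the side view only.

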